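# Find the high spot of a hurdy-gurdy wheel with a dial indicator

### The job

The rough-sawn wheel on the axle in the V-blocks runs out of true. Press the indicator carriage down gently until the plunger rests on the wheel rim and its needle stands about half-way round the dial, then turn the axle by its spokes, keeping it down in the V-blocks and without forcing anything, to find the wheel's highest spot. Leave that spot straight up under the plunger, with the indicator still on the rim, and leave everything else on the bench alone.

Things in the scene. Friction and masses are not known exactly. Their poses are not given: they have to be found in the camera images.
- stand: Runout stand, fixed: grey base 180 x 150 x 15 mm, two steel V-blocks (90 degree V, 20 mm thick, middles at y = -55 and +55 mm, tops 88 mm up), at x = +92 mm a column 30 x 30 mm, 200 mm high. Origin on the bench midway between the V-blocks; z up; y along the axle (spoked hub at the -y end); x points to the column. Axle line at x = 0, z = 85 mm; the indicator hangs over x = y = 0.
- knob_top (a point): Centre of the flat top of the carriage's black press knob (24 mm diameter, 12 mm thick, on a 36 mm stem), 52 mm from the plunger line towards the column; axes as the stand's. Push straight down to lower the indicator carriage: 4 to 5 N of friction plus the plunger's spring; it stays where left. At the top of its travel the knob top is 250 mm and the plunger tip 150 mm above the bench.
- dial (a point): Centre of the white dial face (62 mm diameter, looking up, housing 68 mm) on the carriage, straight above the plunger. The black needle turns clockwise from above, 0.25 rad per mm the plunger is pressed in (zero points to the stand's +x); ticks every mm, long ones every 4 mm; its whole range is just under one turn.
- carriage (a joint): How far the indicator carriage has been slid down, m: 0 (top) to 0.045.
- plunger (a joint): Indicator reading: how far the plunger is pressed in, m: 0 (hanging free) to 0.024 (bottomed: force rises steeply); half-way is 0.012. Spring force 1.2 N at 0 to 3.1 N at 0.024. The needle's angle shows it. The wheel swings it by several mm, so set near half-way it neither leaves the rim nor bottoms as the wheel turns.
- plunger_tip (a point): Lowest point of the plunger's round steel tip (10 mm diameter ball); axes as the stand's. It meets the wheel rim somewhere between 125 and 135 mm above the bench.
- axle: Loose, smooth steel axle, 20 mm diameter, about 0.8 kg with its wheel, lying in the V-blocks; origin on its centre line midway between them, y along it. Turns with 1 to 3 N at the spoke tips, stays at any angle, climbs out if pushed hard. The plain wooden wheel (90 mm diameter, 22 mm wide) is fast on it between the V-blocks, off-centre by several mm in an unknown direction.
- hub (a point): Centre of the spoked wooden hub on the axle's centre line, 110 mm from its middle on the -y side, clear of the base; axes as the axle's. Four smooth round spokes (12 mm diameter, tips 62 mm from the centre line) radiate in the plane across the axle, half-way between its x and z axes: at 45, 135, 225 and 315 degrees about y.
- spare_wheel: Bystander: flat wooden ring wheel, 90 mm diameter, 22 mm high; origin under its centre.
- glue_jar: Bystander: amber jar 56 mm diameter, 75 mm high; origin under its centre.
- offcut: Bystander: wood block 70 x 30 x 20 mm; origin under its centre.
- file: Bystander: file with a yellow handle, 270 mm long, lying flat.
- sanding_knob: Bystander: turned wooden knob 76 mm diameter, 62 mm high.
Mind the look-alikes: they are no part of the job. What is shaped like the stand but pink is not meant. What is shaped like the axle but red is not meant.

How it is judged (in metres and radians):
On the way:
1. the plunger rests on the wheel rim with the indicator pressed in to about half-way (7 to 17 mm) (value of joint plunger between 0.007 and 0.017 m and contact force between carriage and axle above 0.3 N), for 0.2 s.
At the end, for the whole second after the job is handed in: The plunger rests on the wheel rim, not bottomed, with its tip at most 0.6 mm below the wheel's highest point (high spot within about 25 degrees of straight up); the axle lies at rest in both V-blocks (z of plunger_tip in the frame of stand above 0.1334 m and contact force between carriage and axle above 0.3 N and value of joint plunger between 0.003 and 0.0235 m and z of axle in the frame of stand between 0.083 and 0.0865 m and angular speed of axle below 0.05 rad/s); the robot touches nothing.
It fails at once if the plunger is jammed on the wheel (over 12 N) (contact force between carriage and axle above 12 N).
It fails at once if the robot pushes the indicator with over 25 N (contact force between any of the arm, the fingers and carriage above 25 N).
It fails at once if the robot pushes the axle, spokes or wheel with over 18 N (contact force between any of the arm, the fingers and axle above 18 N).
It fails at once if the axle is lifted out of the V-blocks (over 8 mm) (z of axle in the frame of stand above 0.093 m).
It fails at once if another thing on the bench is moved by over 20 mm (distance of any of spare_wheel, glue_jar, offcut, file, sanding_knob from where it was at the start of the episode above 0.02 m).
It also fails if it takes over 72 s, if anything falls off the work surface, if the arm or the gripper's body presses on something with over 40 N, if the wrist force passes 120 N, or if a joint passes its speed limit or range.

### The arm

A 7-joint arm with a two-finger parallel gripper is mounted at the origin on the work surface. World frame = base frame: x ahead of the robot, y to its left, z up, the work surface at z = 0. Lengths are in mm, angles in rad, forces in N, time in s.
With the tool pointing down it reaches from about 400 to 850 mm from the base axis. Payload 4.5 kg.
Tool frame: the origin (TCP) lies midway between the tips of the shut fingers; the grasp point (between the pads) lies arm.pinch_z behind it (arm.pinch_z is the distance from the TCP to the grasp point, in mm); x points along the fingers, y is the direction in which the jaws open and shut, and the axes are right-handed (so a half turn about x gives the same grasp; the last joint's range is limited). The gripper opens to 88 mm and grips with 3 to 60 N. Pads are 18 mm wide; open, the fingers measure 123 mm over their backs; the gripper's body (75 mm by 187 mm) begins 45 mm behind the grasp point.
Start: joints at [1.187, 0.689, -0.195, 1.565, 0.157, 0.902, -0.215], TCP at [253.626, -571.253, 204.643] pointing down, gripper open.
Joint ranges: [-3.01, 3.01], [-0.46, 2.08], [-1.47, 1.51], [0.13, 2.56], [-1, 4.14], [0.04, 2.09], [-2.66, 2.66]. Speed limits (rad/s): [2.57, 2.57, 3.14, 3.14, 3.14, 3.14, 3.14].

### API

Orientations are given as a unit quaternion [w, x, y, z].
In Python, from rig import arm gives the robot as it stands.
- The arm moves only by the tool jog_arm, never from a script. Its argument "steps" is a list that holds one entry, the list of rows, each a list of 7 numbers: the turn, a rotation vector about the tool's x, y, z in rad, then the shift along the tool's x, y, z in cm, then the opening in per cent of the stroke, from 0 (shut) to 100 (fully open). In form: [[[ax, ay, az, x, y, z, hand], ...]]. A call has exactly 8 rows; each row is the pose to reach, as a shift and turn from the pose commanded when the call began, along the tool's axes at that moment; what a row does not reach only later rows make up. A row lasts 1/8 s, in which the tool goes at most 62.5 mm and 10.7 degrees, less where a joint would pass 70% of its speed; a pose out of reach is approached as far as the arm can. A call with a gripper value outside its range is refused whole. The fingers move at their own pace and stop on an object; "force" is the grip in N (left out, the last holds). Time passes only in rows, so rows that repeat a pose let the fingers close, or fill a call up. It gives the time, the measured TCP pose, the force and the opening at its end, in the units of the state.
- arm.get_state(): the state, without advancing time (a new reading comes with each control period).
- arm.grab_frame(name): name is "scene" or "top" or "wrist"; returns a dict with "img" (400x640x3 uint8, blue, green, red), "z_map" (400x640 float32, mm along the optical axis (not along the pixel's ray), 0 where there is no reading), "mtx" (3x3 intrinsics, pixels), "extrinsics" (4x4, takes a point from world to camera coordinates). Camera axes: x right, y down, z forward; pixel columns grow to the right and rows downward; lengths in mm; the calibration is good to about 2 mm. A picture is of the moment at which its call begins.
- arm.sign_off(): hands the job in, once; it reports no verdict.
The state is a dict: "time_s": time; "joints": joint angles; "qd": joint speeds; "effort": joint torques, N m; "ee_pos": TCP position; "eef_rot": TCP orientation; "ft_force": force on the tool from outside, world axes, zero at the start; "moment": the same for the moment, N m; "width": finger opening in mm.
Only numpy, scipy, OpenCV 4.12 (cv2) and the standard library are available. Lean on these libraries where they do the work, as an engineer would, in place of code of your own. Each camera call takes 0.05 s, during which the arm holds its last target. There are 200 camera calls.

## Working session

There is one attempt and no reset: what is moved stays moved. The work goes in short steps, Python scripts to look and compute and a tool call to move; the robot and the scene stay as the last step left them, time stands still between calls to the robot, and variables do not carry over. Pictures are saved under pics/ and viewed, about 8 in all and at most 12, crops included, and the job is handed in when it is done.

Besides the shell and the picture viewer there is one more tool, called as name(argument=value, ...) on one line, values as JSON. jog_arm: Moves the arm, as the interface text tells. Its arguments: {"type":"object","properties":{"steps":{"type":"array","items":{"type":"array","items":{"type":"array","items":{"type":"number"}}}},"force":{"type":"number"}},"required":["steps"]}

```bash
ls; mkdir -p pics; python3 - <<'E'
from rig import arm
import cv2,numpy as np,pickle
s=arm.get_state();print(s, arm.pinch_z)
for n in("scene","top"):
    f=arm.grab_frame(n);cv2.imwrite(f"pics/{n}0.png",f["img"]);pickle.dump(f,open(f"{n}0.pkl","wb"))
    E=np.linalg.inv(f["extrinsics"]);print(n,E.round(2).tolist(),f["mtx"].tolist())
E
```

```text
pics
{'time_s': 0.0, 'joints': array([ 1.18675391,  0.68997636, -0.19451929,  1.56634058,  0.15729389,
        0.90251051, -0.21508942]), 'qd': array([ 1.04255946e-03,  2.03759120e-03,  9.58654747e-06, -6.88573012e-05,
        1.44329004e-05, -1.00089229e-03,  7.84675670e-05]), 'effort': array([ 3.66884360e-04, -5.27571988e+01, -1.26664750e+00, -1.53427881e+01,
       -5.26259327e-02,  6.63642946e-03,  1.53787732e-04]), 'ee_pos': array([ 253.28849614, -570.61097111,  203.81591154]), 'eef_rot': array([-0.14606342, -0.69154445, -0.1473166 ,  0.69190286]), 'ft_force': array([-0.02977891, -0.01259935,  0.36472471]), 'moment': array([ 0.04338508, -0.02596039,  0.01655846]), 'width': 88.13928708339951} 18.700000000000003
scene [[0.6, 0.64, -0.48, 1056.35], [0.8, -0.48, 0.36, -388.7], [0.0, -0.6, -0.8, 1061.62], [0.0, 0.0, 0.0, 1.0]] [[384.89454282756293, 0.0, 323.8226360080463], [0.0, 384.89454282756293, 200.03302547186183], [0.0, 0.0, 1.0]]
top [[-0.01, -0.98, 0.19, 281.31], [-1.0, 0.0, -0.01, 41.66], [0.01, -0.19, -0.98, 1473.94], [0.0, 0.0, 0.0, 1.0]] [[414.92944053570966, 0.0, 317.9462736848596], [0.0, 414.92944053570966, 203.49921198041937], [0.0, 0.0, 1.0]]
```

View pics/scene0.png

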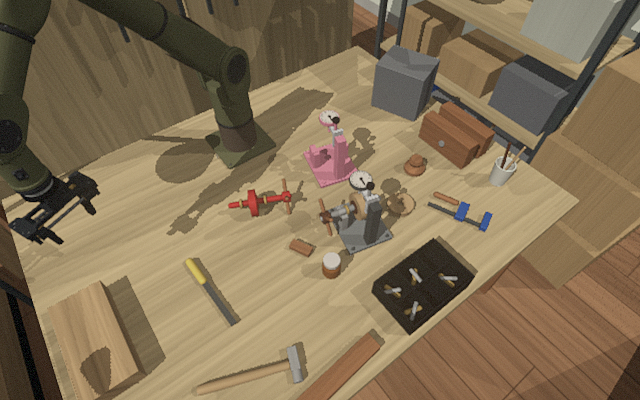

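View pics/top0.png

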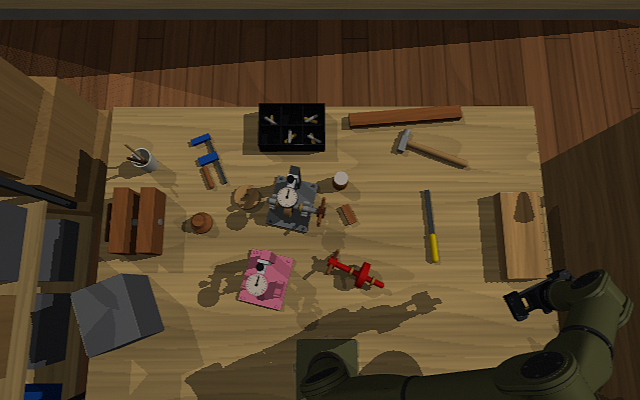

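The scene picture shows the grey stand at about (362,215) px with its dial at (360,182), knob at (370,187) and hub at (330,213). In the top picture its dial is at (288,198), knob (291,180) and hub (320,211). The pink stand and red axle are decoys.

```bash
cat > h.py <<'E'
import numpy as np,cv2,pickle
def cloud(f):
    z=f["z_map"].astype(float);K=f["mtx"];v,u=np.mgrid[:400,:640]
    P=np.stack([(u-K[0,2])/K[0,0]*z,(v-K[1,2])/K[1,1]*z,z],-1)
    E=np.linalg.inv(f["extrinsics"]);W=P@E[:3,:3].T+E[:3,3];W[z==0]=np.nan;return W
def proj(f,p):
    c=f["extrinsics"]@np.r_[p,1];q=f["mtx"]@c[:3];return q[:2]/q[2]
E
python3 - <<'E'
from h import *
for n,(x0,y0,x1,y1) in {"top":(250,155,340,245),"scene":(300,150,420,260)}.items():
    f=pickle.load(open(n+"0.pkl","rb"));W=cloud(f);im=f["img"].astype(int)
    sl=np.zeros((400,640),bool);sl[y0:y1,x0:x1]=1
    hsv=cv2.cvtColor(f["img"],cv2.COLOR_BGR2HSV).astype(int)
    z=W[...,2]
    def rep(t,m):
        m=m&sl
        p=W[m];v,u=np.nonzero(m)
        print(n,t,m.sum(),np.nanmedian(p,0).round(1) if len(p) else '',((np.nanmin(p,0)+np.nanmax(p,0))/2).round(1) if len(p) else '',u.mean().round(1),v.mean().round(1))
    rep("dial",(hsv[...,1]<60)&(hsv[...,2]>140)&(z>180))
    rep("z>235",(z>235)&(z<265))
    rep("z200-235",(z>200)&(z<235))
    rep("col",(z>190)&(z<=206))
    rep("spokes",(hsv[...,1]>90)&(z>100)&(z<150))
    b=sl&(z>9)&(z<21)&(hsv[...,1]<80)
    r=cv2.minAreaRect(W[b][:,:2].astype(np.float32));print("base",r,b.sum())
T=cv2.imread("pics/top0.png")[155:245,245:345];S=cv2.imread("pics/scene0.png")[150:260,310:420]
T=cv2.resize(T,None,fx=4,fy=4,interpolation=cv2.INTER_CUBIC);S=cv2.resize(S,(360,360),interpolation=cv2.INTER_CUBIC)
cv2.imwrite("pics/c1.png",np.hstack([T,S]))
E
```

```text
top dial 257 [551.5 123.2 215.4] [571.8 123.9 209.5] 287.1 195.0
top z>235 51 [600.  112.9 249.1] [599.7 114.4 248.2] 289.6 178.5
top z200-235 482 [555.8 120.3 214.8] [586.2 124.1 211.7] 287.7 192.4
top col 127 [632.7 106.3 201.1] [586.2 116.6 198. ] 292.6 175.7
top spokes 185 [524.7  26.7 111.4] [560.9  85.5 122.9] 308.4 209.5
base ((568.9776611328125, 121.07609558105469), (150.291259765625, 179.98573303222656), 76.81627655029297) 1069
scene dial 374 [559.1 114.2 214.6] [573.1 121.9 215.6] 362.3 184.0
scene z>235 63 [603.6 109.1 248.2] [602.  110.7 245.4] 369.8 185.8
scene z200-235 513 [563.9 110.6 214.3] [587.4 120.5 217.4] 363.1 186.3
scene col 213 [629.6 102.2 199.9] [598.2 102.7 197.9] 370.9 202.2
scene spokes 406 [538.9 110.6 118.9] [487.2  99.2 125. ] 344.6 198.0
base ((441.0334167480469, 156.5181427001953), (156.5041961669922, 457.1390380859375), 73.40699005126953) 1036
```

View pics/c1.png

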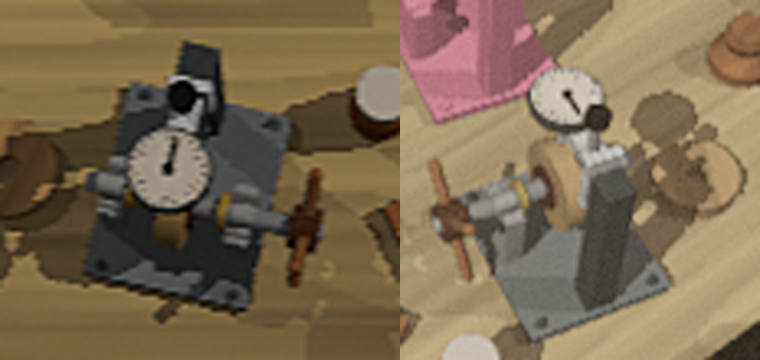

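The close-up confirms the black knob towards the column, and the spokes standing roughly upright and level. Stand pose is about origin (549,125), x axis at -13°. Now I'll plan the move above the knob.

```bash
cat >> h.py <<'E'
from scipy.spatial.transform import Rotation as Ro
a=np.deg2rad(-12.8);SX=np.array([np.cos(a),np.sin(a),0]);SY=np.array([-SX[1],SX[0],0]);O=np.array([549.5,124.8,0])
def S2W(p): return O+p[0]*SX+p[1]*SY+np.array([0,0,p[2]])
def W2S(w): d=np.array(w)-O; return np.array([d@SX,d@SY,d[2]])
def RT(sgn): x=np.array([0,0,-1.]);y=sgn*SX;return Ro.from_matrix(np.stack([x,y,np.cross(x,y)],1))
def rot(s): q=s["eef_rot"];return Ro.from_quat(q,scalar_first=True)
def plan(s,w,R):
    r0=rot(s);return (r0.inv()*R).as_rotvec().round(3),(r0.inv().apply(np.array(w)-s["ee_pos"])/10).round(2)
E
python3 - <<'E'
from h import *
from rig import arm
s=arm.get_state();print(rot(s).as_matrix().round(3))
for g in(1,-1): print(g,plan(s,[600,113,300],RT(g)))
print(S2W([52,0,250]),S2W([0,-110,85]))
E
```

```text
[[-0.001  0.406 -0.914]
 [ 0.001 -0.914 -0.406]
 [-1.    -0.002  0.   ]]
1 (array([-0.929, -0.001,  0.002]), array([ -9.54, -48.43, -59.43]))
-1 (array([2.212e+00, 2.000e-03, 1.000e-03]), array([ -9.54, -48.43, -59.43]))
[600.20776642 113.27947812 250.        ] [525.12966526  17.53357103  85.        ]
```

jog_arm(steps=[[[-0.1,0,0,-6,0,0,0],[-0.2,0,0,-9.5,-3,-3.7,0],[-0.3,0,0,-9.5,-6.5,-8,0],[-0.45,0,0,-9.5,-10,-12.3,0],[-0.6,0,0,-9.5,-13.5,-16.6,0],[-0.7,0,0,-9.5,-17,-20.9,0],[-0.8,0,0,-9.5,-20.5,-25.2,0],[-0.929,0,0,-9.5,-24,-29.5,0]]])

```text
time_s: 1.1
ee_pos: [426.2, -230.6, 299.5]
eef_rot: [-0.442, -0.552, -0.442, 0.552]
ft_force: [1.5, -0.1, 0.3]
width: 10.4
```

```bash
python3 - <<'E'
from h import *
from rig import arm
s=arm.get_state();print(s["ee_pos"],s["width"],s["ft_force"])
print(plan(s,S2W([52,0,285]),RT(1)))
E
```

```text
[ 426.16177817 -230.55408796  299.49371219] 10.38468133323376 [ 1.51931344 -0.07177693  0.28328698]
(array([0.003, 0.   , 0.   ]), array([  1.44,   9.47, -37.36]))
```

jog_arm(steps=[[[0,0,0,0,1.4,-5.5,0],[0,0,0,0,2.8,-11,0],[0,0,0,0,4.2,-16.5,0],[0,0,0,0,5.6,-22,0],[0,0,0,0.3,7,-27.5,0],[0,0,0,0.6,8.4,-33,0],[0,0,0,1,9.47,-37.36,0],[0,0,0,1.4,9.47,-37.36,0]]])

```text
time_s: 2.1
ee_pos: [601.2, 116.0, 284.8]
eef_rot: [0.442, 0.552, 0.444, -0.551]
ft_force: [-0.9, -1.7, -0.9]
width: 0.2
```

```bash
python3 - <<'E'
from h import *
from rig import arm
s=arm.get_state();print(s["ee_pos"],W2S(s["ee_pos"]),s["width"],s["ft_force"])
f=arm.grab_frame("wrist");cv2.imwrite("pics/w1.png",f["img"]);pickle.dump(f,open("w1.pkl","wb"))
print(proj(f,S2W([52,0,250])),proj(f,S2W([0,0,215])), np.linalg.inv(f["extrinsics"]).round(2).tolist())
E
```

```text
[601.18006334 115.98725775 284.76767261] [ 52.3482302    2.85590048 284.76767261] 0.16193122920229297 [-0.88236068 -1.70798549 -0.92872899]
[317.79228428 218.92835667] [262.90241314 206.00923038] [[0.98, -0.21, -0.06, 619.08], [-0.22, -0.94, -0.28, 187.79], [-0.0, 0.29, -0.96, 463.95], [0.0, 0.0, 0.0, 1.0]]
```

View pics/w1.png

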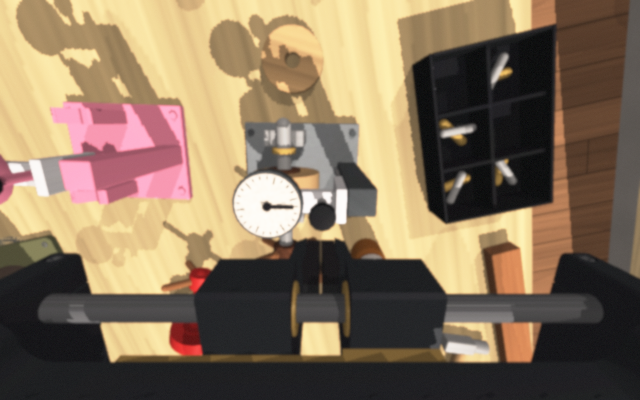

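The wrist view shows the dial at (267,205) with the needle pointing right (zero), the knob at (321,215) and the shut fingertips at about (320,250). I'll refine the knob and dial centres from this view.

```bash
cat >> h.py <<'E'
def ray(f,uv,z):
    E=np.linalg.inv(f["extrinsics"]);d=E[:3,:3]@np.linalg.inv(f["mtx"])@np.r_[uv,1];return E[:3,3]+d*(z-E[2,3])/d[2]
E
python3 - <<'E'
from h import *
f=pickle.load(open("w1.pkl","rb"));W=cloud(f);g=cv2.cvtColor(f["img"],cv2.COLOR_BGR2GRAY)
for t,m,(x0,y0,x1,y1) in (("knob",(g<60).astype(np.uint8),(306,198,338,232)),("dial",(g>150).astype(np.uint8),(232,170,301,240))):
    k=np.zeros_like(m);k[y0:y1,x0:x1]=m[y0:y1,x0:x1]
    n,l,st,ce=cv2.connectedComponentsWithStats(k);i=1+st[1:,4].argmax()
    c=max(cv2.findContours((l==i).astype(np.uint8),0,2)[0],key=cv2.contourArea);e=cv2.fitEllipse(cv2.convexHull(c))
    z=np.nanmedian(W[l==i][:,2]);p=ray(f,e[0],z);print(t,st[i],e,z,p.round(1),W2S(p).round(1))
E
```

```text
knob [310 202  24  27 505] ((321.8961486816406, 215.61488342285156), (24.05194091796875, 26.875431060791016), 19.89470100402832) 247.45155267973834 [603.9 114.5 247.5] [ 55.4   2.  247.5]
dial [ 232  170   69   70 4071] ((259.31585693359375, 210.09841918945312), (79.3878173828125, 99.09906005859375), 125.30089569091797) 213.92161999567347 [544.8 121.3 213.9] [ -3.9  -4.4 213.9]
```

jog_arm(steps=[[[0,0,0,0.5,0.1,0.15,0],[0,0,0,1,0.1,0.15,0],[0,0,0,1.5,0.1,0.15,0],[0,0,0,2,0.1,0.15,0],[0,0,0,2.5,0.1,0.15,0],[0,0,0,2.8,0.1,0.15,0],[0,0,0,3.0,0.1,0.15,0],[0,0,0,3.15,0.1,0.15,0]]])

```text
time_s: 3.15
ee_pos: [601.9, 109.4, 254.1]
eef_rot: [0.441, 0.553, 0.441, -0.553]
ft_force: [-1.2, 0.2, -0.1]
width: 0.3
```

jog_arm(steps=[[[0,0,0,0.2,0,0,0],[0,0,0,0.4,0,0,0],[0,0,0,0.6,0,0,0],[0,0,0,0.8,0,0,0],[0,0,0,1.0,0,0,0],[0,0,0,1.2,0,0,0],[0,0,0,1.3,0,0,0],[0,0,0,1.3,0,0,0]]])

```text
time_s: 4.15
ee_pos: [601.8, 109.3, 241.0]
eef_rot: [-0.441, -0.553, -0.441, 0.553]
ft_force: [0.1, -0.7, 0.7]
width: 0.4
```

```bash
python3 - <<'E'
from h import *
from rig import arm
s=arm.get_state();print(s["ee_pos"],s["ft_force"])
f=arm.grab_frame("wrist");cv2.imwrite("pics/w2.png",f["img"]);pickle.dump(f,open("w2.pkl","wb"))
E
```

```text
[601.79846121 109.32198588 241.02842422] [ 0.07625757 -0.70331716  0.68136118]
```

View pics/w2.png

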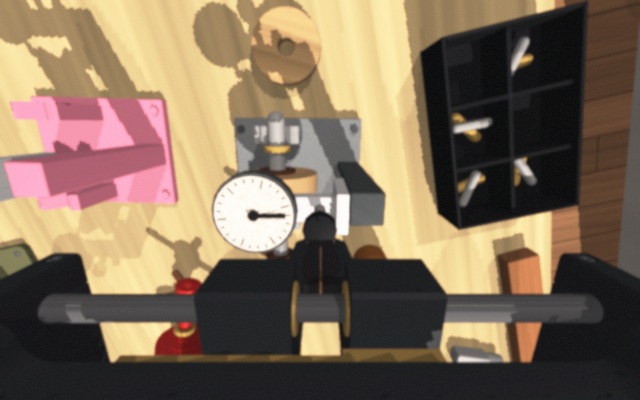

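The wrist view shows the dial at (253,213), the needle still near zero, and the knob at (320,225) just ahead of the fingertips at (320,245). Checking contact numerically.

```bash
python3 - <<'E'
from h import *
f=pickle.load(open("w2.pkl","rb"));W=cloud(f)
print(proj(f,[601.8,109.3,241]))
for v in range(204,262,4): print(v,W[v,320].round(0),W[v,310].round(0))
print(W[200,235],W[225,235])
c=f["img"][160:300,200:400];cv2.imwrite("pics/c2.png",cv2.resize(c,None,fx=4,fy=4,interpolation=cv2.INTER_CUBIC))
E
```

```text
[317.79789282 231.97185763]
204 [605. 117. 201.] [597. 118. 199.]
208 [605. 117. 212.] [596. 115. 200.]
212 [607. 124. 243.] [595. 111. 199.]
216 [606. 123. 248.] [600. 124. 246.]
220 [606. 120. 248.] [599. 121. 247.]
224 [605. 117. 248.] [599. 119. 249.]
228 [605. 115. 248.] [598. 116. 248.]
232 [604. 111. 247.] [597. 113. 247.]
236 [603. 109. 247.] [597. 111. 248.]
240 [605. 118. 275.] [600. 119. 274.]
244 [605. 118. 281.] [600. 119. 280.]
248 [605. 118. 285.] [600. 119. 285.]
252 [605. 117. 288.] [600. 119. 290.]
256 [605. 117. 293.] [600. 118. 293.]
260 [605. 115. 293.] [601. 119. 299.]
[542.7148277  138.7113344  214.45583488] [536.33615855 118.98760553 214.45509222]
```

View pics/c2.png

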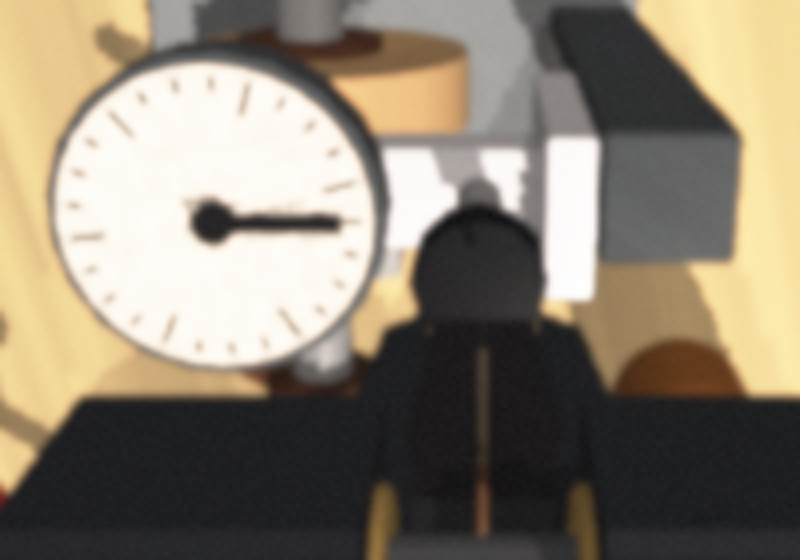

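```bash
python3 - <<'E'
from h import *
from rig import arm
s=arm.get_state();print(s["ee_pos"],s["ft_force"])
f=arm.grab_frame("scene");pickle.dump(f,open("s2.pkl","wb"));W=cloud(f)
print(proj(f,s["ee_pos"]),proj(f,[601,113,250]))
u,v=proj(f,s["ee_pos"]).astype(int)
c=f["img"][v-60:v+40,u-50:u+50];cv2.imwrite("pics/c3.png",cv2.resize(c,None,fx=6,fy=6,interpolation=cv2.INTER_CUBIC))
for k in range(-30,16,2): print(v+k,W[v+k,u].round(0),f["img"][v+k,u])
E
```

```text
[601.86890783 109.38448021 241.12291909] [-1.00458026 -0.18610905 -0.40091924]
[369.40093964 186.77301705] [370.50843099 183.90730479]
156 [610.  82. 387.] [57 60 64]
158 [612.  82. 382.] [50 50 58]
160 [613.  81. 376.] [50 53 57]
162 [611.  85. 365.] [51 57 63]
164 [615.  81. 363.] [51 58 64]
166 [620.  77. 363.] [45 48 54]
168 [625.  73. 363.] [37 45 50]
170 [628.  71. 360.] [ 66 113 136]
172 [626.  73. 350.] [47 58 68]
174 [605.  97. 307.] [48 53 62]
176 [607.  96. 301.] [41 48 58]
178 [609.  95. 295.] [50 54 61]
180 [609.  96. 287.] [43 49 52]
182 [612.  94. 283.] [42 46 55]
184 [599. 110. 250.] [43 48 53]
186 [604. 105. 250.] [48 51 59]
188 [609. 101. 249.] [41 48 55]
190 [607. 104. 237.] [ 98 104 106]
192 [604. 108. 221.] [122 128 132]
194 [606. 108. 214.] [111 120 123]
196 [606. 109. 205.] [173 173 174]
198 [616.  99. 214.] [192 199 203]
200 [621.  95. 213.] [124 129 134]
```

View pics/c3.png

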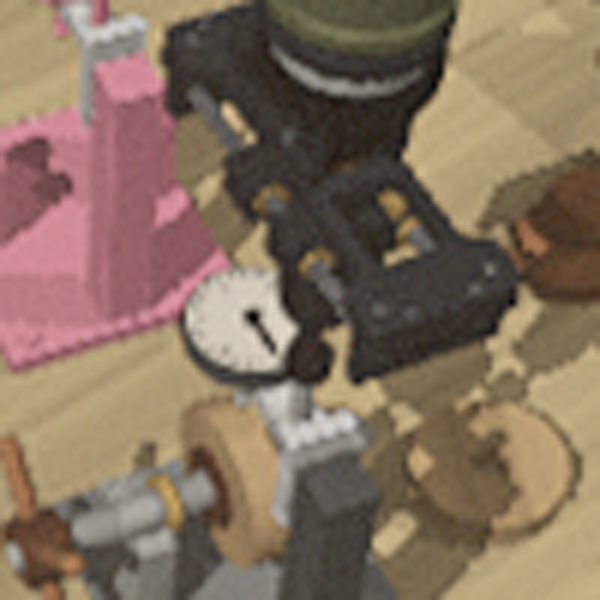

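Scene crop: the real fingertips end around z≈275, clearly above the knob at (370,185), so they are not touching it. The tips sit about 30 mm behind the stated TCP. I'll go down slowly while watching the force.

jog_arm(steps=[[[0,0,0,0.2,0.1,-0.35,0],[0,0,0,0.4,0.1,-0.35,0],[0,0,0,0.6,0.1,-0.35,0],[0,0,0,0.8,0.1,-0.35,0],[0,0,0,1.0,0.1,-0.35,0],[0,0,0,1.2,0.1,-0.35,0],[0,0,0,1.4,0.1,-0.35,0],[0,0,0,1.6,0.1,-0.35,0]]])

```text
time_s: 5.25
ee_pos: [603.6, 112.5, 225.0]
eef_rot: [0.441, 0.553, 0.441, -0.553]
ft_force: [0.7, 0.3, 0.3]
width: 0.1
```

jog_arm(steps=[[[0,0,0,0.15,0,0,0],[0,0,0,0.3,0,0,0],[0,0,0,0.45,0,0,0],[0,0,0,0.6,0,0,0],[0,0,0,0.75,0,0,0],[0,0,0,0.9,0,0,0],[0,0,0,1.05,0,0,0],[0,0,0,1.2,0,0,0]]])

```text
time_s: 6.25
ee_pos: [603.6, 112.6, 213.5]
eef_rot: [0.441, 0.553, 0.441, -0.553]
ft_force: [-1.1, -0.5, 4.9]
width: 0.7
```

```bash
cat >> h.py <<'E'
def dial(f):
    W=cloud(f);g=cv2.cvtColor(f["img"],cv2.COLOR_BGR2GRAY).astype(float)
    d=np.linalg.norm(W[...,:2]-O[:2],axis=-1)
    hi=(d<40)&(W[...,2]>165)&(W[...,2]<220)&(g>130)
    zd=np.median(W[hi][:,2]);m=(d<45)&(abs(W[...,2]-zd)<5)&(g>130)
    m=cv2.morphologyEx(m.astype(np.uint8),cv2.MORPH_OPEN,np.ones((3,3)))
    n,l,st,ce=cv2.connectedComponentsWithStats(m);i=1+st[1:,4].argmax()
    c=max(cv2.findContours((l==i).astype(np.uint8),0,2)[0],key=cv2.contourArea)
    h=cv2.convexHull(c)[:,0]
    P=np.array([ray(f,q,zd)[:2] for q in h],np.float32);(cx,cy),r=cv2.minEnclosingCircle(P)
    v,u=np.mgrid[:400,:640];ys,xs=np.nonzero(cv2.drawContours(np.zeros((400,640),np.uint8),[c],-1,1,-1))
    Q=np.array([ray(f,(x,y),zd)-O for x,y in zip(xs,ys)]);C=np.array([cx,cy,0])-O
    q=Q-C;sx=q@SX;sy=q@SY;rr=np.hypot(sx,sy);k=(rr>8)&(rr<22)&(g[ys,xs]<110)
    w=np.clip(110-g[ys,xs][k],0,None);th=-np.arctan2((w*sy[k]/rr[k]).sum(),(w*sx[k]/rr[k]).sum())
    return dict(z=zd.round(1),c=W2S([cx,cy,zd]).round(1),r=round(r,1),n=int(k.sum()),read=round((th%(2*np.pi))/.25,2))
E
python3 - <<'E'
from h import *
from rig import arm
for n in("w1","w2"): print(dial(pickle.load(open(n+".pkl","rb"))))
f=arm.grab_frame("wrist");print(dial(f))
E
```

```text
{'z': np.float64(214.1), 'c': array([3.900e+00, 2.000e-01, 2.141e+02]), 'r': 33.3, 'n': 34, 'read': np.float64(0.24)}
{'z': np.float64(214.1), 'c': array([  3.4,  -1. , 214.1]), 'r': 33.1, 'n': 63, 'read': np.float64(25.01)}
{'z': np.float64(212.5), 'c': array([  3.1,  -0.3, 212.5]), 'r': 32.4, 'n': 80, 'read': np.float64(0.12)}
```

Reader works: the carriage has moved about 1.6 mm and the needle is at zero. I'll keep pressing.

jog_arm(steps=[[[0,0,0,0.2,0,0,0],[0,0,0,0.4,0,0,0],[0,0,0,0.6,0,0,0],[0,0,0,0.8,0,0,0],[0,0,0,1.0,0,0,0],[0,0,0,1.2,0,0,0],[0,0,0,1.4,0,0,0],[0,0,0,1.6,0,0,0]]])

```text
time_s: 7.3
ee_pos: [603.6, 112.6, 197.1]
eef_rot: [0.441, 0.553, 0.441, -0.553]
ft_force: [-1.4, -0.5, 5.9]
width: 0.5
```

```bash
sed -i 's/O=np.array(\[549.5,124.8,0\])/O=np.array([552.2,124.2,0])/' h.py; python3 - <<'E'
from h import *
from rig import arm
print(dial(arm.grab_frame("wrist")),arm.get_state()["ee_pos"],arm.get_state()["ft_force"])
E
```

```text
{'z': np.float64(196.1), 'c': array([  0.3,  -0.4, 196.1]), 'r': 32.4, 'n': 81, 'read': np.float64(1.12)} [603.57331434 112.56492921 196.8923225 ] [-1.55875275 -0.64410195  3.81809432]
```

jog_arm(steps=[[[0,0,0,0.2,0,0,0],[0,0,0,0.4,0,0,0],[0,0,0,0.6,0,0,0],[0,0,0,0.8,0,0,0],[0,0,0,0.9,0,0,0],[0,0,0,1.0,0,0,0],[0,0,0,1.1,0,0,0],[0,0,0,1.1,0,0,0]]])

```text
time_s: 8.35
ee_pos: [603.6, 112.6, 186.3]
eef_rot: [0.441, 0.553, 0.441, -0.553]
ft_force: [-1.5, -0.2, 5.2]
width: 0.9
```

```bash
python3 - <<'E'
from h import *
from rig import arm
print(dial(arm.grab_frame("wrist")),arm.get_state()["ee_pos"],arm.get_state()["ft_force"])
E
```

```text
{'z': np.float64(185.3), 'c': array([  0.3,   0. , 185.3]), 'r': 32.3, 'n': 82, 'read': np.float64(11.66)} [603.60095094 112.53714121 186.28418279] [-1.07115314 -0.76196996  5.07146952]
```

Reading is 11.7 mm. I'll press 2 mm more so the full swing stays in range, then lift off.

jog_arm(steps=[[[0,0,0,0.1,0,0,0],[0,0,0,0.2,0,0,0],[0,0,0,0.2,0,0,0],[0,0,0,0.2,0,0,0],[0,0,0,-0.5,0,0,0],[0,0,0,-3,0,0,0],[0,0,0,-6,0,0,0],[0,0,0,-9,0,0,0]]])

```text
time_s: 9.4
ee_pos: [603.5, 112.6, 276.8]
eef_rot: [-0.441, -0.553, -0.441, 0.553]
ft_force: [0.6, -0.4, -0.5]
width: 0.7
```

```bash
python3 - <<'E'
from h import *
from rig import arm
s=arm.get_state();print(s["ee_pos"],s["ft_force"])
f=arm.grab_frame("wrist");print(dial(f))
f=arm.grab_frame("scene");pickle.dump(f,open("s3.pkl","wb"))
for r,t in ((62,0),(62,90),(62,180)):
  print(t,proj(f,S2W([r*np.cos(np.deg2rad(t)),-110,85+r*np.sin(np.deg2rad(t))])))
c=f["img"][170:270,290:400];cv2.imwrite("pics/c4.png",cv2.resize(c,None,fx=6,fy=6,interpolation=cv2.INTER_CUBIC))
print(plan(s,S2W([0,-110,180]),RT(1)))
E
```

```text
[603.50714104 112.55547158 276.81173198] [ 0.58801657 -0.38466533 -0.51759527]
{'z': np.float64(183.3), 'c': array([  1.3,   0.6, 183.3]), 'r': 33.4, 'n': 30, 'read': np.float64(13.39)}
0 [334.40602186 233.48612755]
90 [325.97306792 205.8724856 ]
180 [317.79125549 202.93484076]
(array([-0., -0.,  0.]), array([ 9.68, -5.25, 11.  ]))
```

View pics/c4.png

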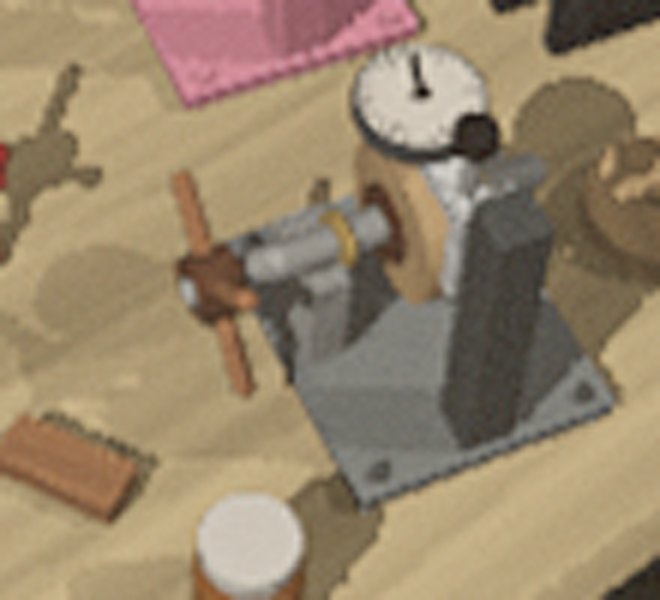

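Scene crop: hub at about (326,216), with spoke tips at (320,199), (331,235) and (332,220). So the spokes stand at 45/135/225/315°. The needle reads 13.4 mm. I'll measure the gripper's real underside before going near the spokes.

```bash
python3 - <<'E'
from h import *
from rig import arm
f=arm.grab_frame("wrist");W=cloud(f);s=arm.get_state();T=rot(s)
D=T.inv().apply((W-s["ee_pos"]).reshape(-1,3)).reshape(W.shape)  # tool coords
for v,us in ((242,(296,306,320,334,344)),(262,(200,240,280,290,320,350,440)),(300,(60,220,320)),(262,(20,60,560,610))):
    print(v,[(u,D[v,u].round(0).tolist()) for u in us])
m=(D[...,0]>-150)&(D[...,0]<-20)&(abs(D[...,2])<60)&(abs(D[...,1])<120)
for lo in range(-130,-20,10):
    k=m&(D[...,0]>=lo)&(D[...,0]<lo+10)
    if k.sum()>5: print(lo,k.sum(),np.percentile(D[k],2,axis=0).round(),np.percentile(D[k],98,axis=0).round())
E
```

```text
242 [(296, [-42.0, -11.0, -12.0]), (306, [-42.0, -5.0, -11.0]), (320, [-39.0, 2.0, -10.0]), (334, [-38.0, 10.0, -10.0]), (344, [-42.0, 16.0, -12.0])]
262 [(200, [277.0, -218.0, 174.0]), (240, [-106.0, -22.0, -34.0]), (280, [-106.0, -10.0, -34.0]), (290, [-107.0, -7.0, -35.0]), (320, [-53.0, 2.0, -5.0]), (350, [-107.0, 11.0, -35.0]), (440, [279.0, 225.0, 176.0])]
300 [(60, [-114.0, -71.0, -27.0]), (220, [-123.0, -22.0, -33.0]), (320, [-115.0, 2.0, -27.0])]
262 [(20, [264.0, -533.0, 166.0]), (60, [-107.0, -75.0, -35.0]), (560, [-101.0, 80.0, -31.0]), (610, [1009.0, 1398.0, 575.0])]
-130 17280 [-127.  -76.  -35.] [-120.   80.  -17.]
-120 21048 [-120.  -77.  -35.] [-110.   81.   -8.]
-110 7000 [-110.  -80.  -35.] [-100.   85.    5.]
-100 298 [-100.  -76.  -33.] [-91.  82.   9.]
-90 261 [-88.  -6. -12.] [-80.  11.   9.]
-80 744 [-80.  -7. -12.] [-70.  12.  -6.]
-70 460 [-70.  -8. -12.] [-60.  13.  -9.]
-60 641 [-60. -12. -12.] [-50.  17.  -0.]
-50 432 [-50. -11. -12.] [-40.  16.  -9.]
-40 139 [-40.  -9. -12.] [-35.  14.  -9.]
```

```bash
python3 - <<'E'
from h import *
from rig import arm
s=arm.get_state();print(W2S(s["ee_pos"]),plan(s,S2W([-82,-110,77]),RT(1)))
E
```

```text
[ 53.51154624   0.71326811 277.37893378] (array([-0.001, -0.002, -0.003]), array([ 19.98, -13.6 ,  11.12]))
```

jog_arm(steps=[[[0,0,0,0,-4.5,3.7,0],[0,0,0,0,-9,7.4,0],[0,0,0,0,-13.6,11.1,0],[0,0,0,5,-13.6,11.1,0],[0,0,0,10,-13.6,11.1,0],[0,0,0,15,-13.6,11.1,0],[0,0,0,18,-13.6,11.1,0],[0,0,0,20,-13.6,11.1,0]]])

```text
time_s: 10.55
ee_pos: [444.4, 34.4, 73.8]
eef_rot: [-0.44, -0.551, -0.442, 0.554]
ft_force: [-0.5, -0.3, 0.0]
width: 0.2
```

```bash
python3 - <<'E'
from h import *
from rig import arm
s=arm.get_state();print(W2S(s["ee_pos"]),s["ft_force"])
f=arm.grab_frame("wrist");cv2.imwrite("pics/w5.png",f["img"]);print("wrist",dial(f))
f=arm.grab_frame("top");print("top",dial(f));cv2.imwrite("pics/t5.png",f["img"])
f=arm.grab_frame("scene");print("scene",dial(f))
E
```

```text
[ -85.18402057 -111.48820431   73.77399095] [-0.51962867 -0.27792572  0.01727947]
wrist {'z': np.float64(183.3), 'c': array([-18.5, -20.7, 183.3]), 'r': 12.3, 'n': 0, 'read': np.float64(0.0)}
top {'z': np.float64(185.1), 'c': array([ -1.7,   0. , 185.1]), 'r': 29.9, 'n': 0, 'read': np.float64(0.0)}
scene {'z': np.float64(184.4), 'c': array([ -2.9,  -1. , 184.4]), 'r': 31.7, 'n': 0, 'read': np.float64(0.0)}
```

View pics/w5.png

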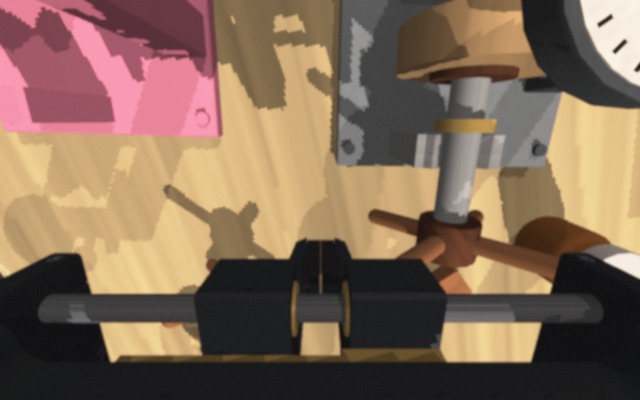

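Wrist view: hub at (448,240), with spokes reaching (372,213), (430,250) and (550,262). The fingers at (320,245) are left of them and free, and the dial is partly out of view on the right. I'll make the dial reader work in the fixed cameras and check the spoke angles.

```bash
cat >> h.py <<'E'
def dial2(f):
    W=cloud(f);d=np.linalg.norm(W[...,:2]-O[:2],axis=-1);g=cv2.cvtColor(f["img"],cv2.COLOR_BGR2GRAY).astype(float)
    k0=(d<34)&(W[...,2]>175)&(W[...,2]<192);zd=np.median(W[k0][:,2])
    m=((d<45)&(g>120)&(abs(W[...,2]-zd)<6)).astype(np.uint8)
    n,l,st,ce=cv2.connectedComponentsWithStats(m);i=1+st[1:,4].argmax()
    c=max(cv2.findContours((l==i).astype(np.uint8),0,2)[0],key=cv2.contourArea)
    e=cv2.fitEllipse(cv2.convexHull(c));C=ray(f,e[0],zd)
    u0,v0=map(int,e[0]);s=8;r=24
    big=cv2.resize(g[v0-r:v0+r,u0-r:u0+r],None,fx=s,fy=s,interpolation=cv2.INTER_CUBIC)
    # sample polar on the dial plane
    out=[]
    for t in np.arange(0,2*np.pi,.02):
        o=[]
        for q in np.arange(6,21,1.):
            uv=proj(f,C+q*(np.cos(t)*SX-np.sin(t)*SY));x=(uv-[u0-r,v0-r]+.5)*s-.5;o.append(big[int(x[1]),int(x[0])])
        out.append(np.mean(o))
    o=np.array(out);o=np.median(o)-o;t=np.arange(0,2*np.pi,.02);w=np.clip(o-.5*o.max(),0,None)
    th=np.angle((w*np.exp(1j*t)).sum())%(2*np.pi)
    return dict(c=W2S(C).round(1),read=round(th/.25,2),conf=round(abs((w*np.exp(1j*t)).sum())/w.sum(),2))
def spokes(f,tag=""):
    # points in the spoke plane -> angles about axle
    W=cloud(f);S=(W-O)@np.stack([SX,SY,[0,0,1]],1);r=np.hypot(S[...,0],S[...,2]-85)
    k=(abs(S[...,1]+110)<10)&(r>30)&(r<60)&(f["img"][...,2].astype(int)>f["img"][...,0].astype(int)+25)
    a=np.rad2deg(np.arctan2(S[k][:,2]-85,S[k][:,0]))%360
    h=np.histogram(a,36,(0,360))[0];b=np.argsort(h)[::-1]
    print(tag,"spokes mod90",round(np.rad2deg(np.angle(np.exp(4j*np.deg2rad(a)).sum()))/4%90,1),[(int(i*10),int(h[i])) for i in b[:8] if h[i]>3])
E
python3 - <<'E'
from h import *
from rig import arm
for n in("top","scene","wrist"):
    f=arm.grab_frame(n);pickle.dump(f,open("l_"+n+".pkl","wb"))
    if n!="wrist":print(n,dial2(f))
    spokes(f,n)
print(dial2(pickle.load(open("s3.pkl","rb"))))
spokes(pickle.load(open("s3.pkl","rb")))
E
```

```text
top {'c': array([-2.600e+00,  1.000e-01,  1.852e+02]), 'read': np.float64(13.7), 'conf': np.float64(1.0)}
top spokes mod90 47.8 []
scene {'c': array([ -1.9,  -1.2, 184.5]), 'read': np.float64(14.03), 'conf': np.float64(1.0)}
scene spokes mod90 46.7 [(310, 20), (130, 19), (320, 13), (50, 10), (40, 9), (120, 7)]
wrist spokes mod90 46.3 [(40, 741), (50, 665), (130, 340), (220, 264), (210, 260), (120, 135), (310, 96), (320, 18)]
{'c': array([ -2.3,  -1.2, 184.2]), 'read': np.float64(14.07), 'conf': np.float64(1.0)}
 spokes mod90 45.8 [(130, 26), (310, 20), (320, 12), (120, 12), (40, 12), (50, 9)]
```

Readers agree: about 14 mm in the fixed cameras, 13.4 mm close up, spokes at 46°. Now I'll push the upper-left spoke towards +x.

jog_arm(steps=[[[0,0,0,0,0.7,0,0],[0,0,0,0,1.4,0,0],[0,0,0,0,2.0,0,0],[0,0,0,0,2.5,0,0],[0,0,0,0,3.0,0,0],[0,0,0,0,3.5,0,0],[0,0,0,0,4,0,0],[0,0,0,0,4.5,0,0]]])

```text
time_s: 11.85
ee_pos: [490.8, 24.4, 76.1]
eef_rot: [0.441, 0.553, 0.441, -0.553]
ft_force: [-1.0, 0.5, 2.3]
width: 0.5
```

```bash
cat > m.py <<'E'
from h import *
from rig import arm
s=arm.get_state();print(s["time_s"],W2S(s["ee_pos"]).round(1),s["ft_force"].round(1))
for n in("top","scene","wrist"):
    f=arm.grab_frame(n)
    if n!="wrist":print(n,dial2(f))
    spokes(f,n)
E
python3 m.py
```

```text
11.85 [ -37.8 -111.    76.1] [-1.   0.5  2.3]
top {'c': array([-2.500e+00,  1.000e-01,  1.847e+02]), 'read': np.float64(11.69), 'conf': np.float64(1.0)}
top spokes mod90 0.0 []
scene {'c': array([ -2.1,  -1.2, 184.4]), 'read': np.float64(12.26), 'conf': np.float64(1.0)}
scene spokes mod90 16.7 [(280, 22), (10, 18), (20, 14), (180, 7)]
wrist spokes mod90 14.3 [(10, 805), (180, 481), (190, 223), (20, 154), (100, 119), (90, 43), (140, 38), (110, 25)]
```

Turning that way by 31° lowered the reading by about 1.9 mm. That puts the high spot roughly 45° the other way from the starting angle, with an eccentricity of about 4 mm. I'll hop over the top spoke and turn the other way.

jog_arm(steps=[[[0,0,0,0,-0.8,0,0],[0,0,0,-2.5,-0.8,0,0],[0,0,0,-5.5,-0.8,0,0],[0,0,0,-5.5,2.5,0,0],[0,0,0,-5.5,5.7,0,0],[0,0,0,-4,5.7,0,0],[0,0,0,-2,5.7,0,0],[0,0,0,-1.4,5.7,0,0]]])

```text
time_s: 13.0
ee_pos: [543.2, 12.0, 88.5]
eef_rot: [-0.441, -0.551, -0.442, 0.554]
ft_force: [0.6, 0.4, -0.8]
width: 0.4
```

```bash
python3 m.py
```

```text
13.0 [  16.1 -111.4   88.5] [ 0.6  0.4 -0.8]
top {'c': array([ 13.2,   7.3, 185. ]), 'read': np.float64(10.74), 'conf': np.float64(0.98)}
top spokes mod90 20.1 []
scene {'c': array([ -0.2,  -0.2, 184.5]), 'read': np.float64(12.03), 'conf': np.float64(1.0)}
scene spokes mod90 14.7 [(280, 22), (180, 7), (10, 7)]
wrist spokes mod90 13.0 [(10, 651), (180, 392), (90, 234), (100, 225), (190, 176), (20, 121), (280, 81), (50, 36)]
```

jog_arm(steps=[[[0,0,0,0,-0.5,0,0],[0,0,0,0,-0.9,0,0],[0,0,0,0,-1.3,0,0],[0,0,0,0,-1.6,0,0],[0,0,0,0.1,-1.9,0,0],[0,0,0,0.25,-2.2,0,0],[0,0,0,0.45,-2.5,0,0],[0,0,0,0.6,-2.8,0,0]]])

```text
time_s: 14.15
ee_pos: [518.3, 18.3, 84.1]
eef_rot: [0.441, 0.553, 0.441, -0.553]
ft_force: [1.9, -0.0, 1.9]
width: 0.4
```

```bash
python3 m.py
```

```text
14.15 [  -9.6 -110.8   84.1] [ 1.9 -0.   1.9]
top {'c': array([  1.6,   2.3, 185.4]), 'read': np.float64(12.3), 'conf': np.float64(1.0)}
top spokes mod90 28.9 [(200, 13), (210, 4)]
scene {'c': array([ -0.3,  -0.7, 184.8]), 'read': np.float64(13.46), 'conf': np.float64(1.0)}
scene spokes mod90 39.7 [(310, 21), (300, 12), (40, 5), (210, 4)]
wrist spokes mod90 39.7 [(40, 714), (210, 383), (120, 285), (310, 225), (30, 168), (130, 70), (300, 46), (80, 26)]
```

jog_arm(steps=[[[0,0,0,0.2,-0.3,0,0],[0,0,0,0.4,-0.55,0,0],[0,0,0,0.65,-0.8,0,0],[0,0,0,0.9,-1.0,0,0],[0,0,0,1.1,-1.15,0,0],[0,0,0,1.35,-1.3,0,0],[0,0,0,1.6,-1.45,0,0],[0,0,0,1.8,-1.55,0,0]]])

```text
time_s: 15.3
ee_pos: [503.1, 21.6, 65.9]
eef_rot: [-0.441, -0.553, -0.441, 0.553]
ft_force: [-0.2, 0.6, 3.9]
width: 0.5
```

```bash
python3 m.py
```

```text
15.3 [ -25.1 -111.    65.9] [-0.2  0.6  3.9]
top {'c': array([ -2.4,   0. , 184.8]), 'read': np.float64(15.26), 'conf': np.float64(1.0)}
top spokes mod90 0.0 []
scene {'c': array([ -1.9,  -1.4, 184.7]), 'read': np.float64(15.32), 'conf': np.float64(1.0)}
scene spokes mod90 78.9 [(340, 22), (350, 16)]
wrist spokes mod90 75.4 [(160, 439), (340, 402), (350, 286), (150, 140), (250, 102), (240, 57), (70, 16), (110, 9)]
```

Spokes at 166°/76°, reading up to 15.3 mm. Now I'll hop to the other side of the upright spoke and push on past the peak.

jog_arm(steps=[[[0,0,0,-2,0,0,0],[0,0,0,-6,0,0,0],[0,0,0,-6.5,3,0,0],[0,0,0,-6.5,6.8,0,0],[0,0,0,-5,6.8,0,0],[0,0,0,-3,6.8,0,0],[0,0,0,-1.1,6.8,0,0],[0,0,0,-1.1,6.8,0,0]]])

```text
time_s: 16.45
ee_pos: [566.8, 6.3, 75.1]
eef_rot: [-0.44, -0.551, -0.442, 0.554]
ft_force: [-0.3, 0.4, -0.5]
width: 0.5
```

```bash
python3 m.py
```

```text
16.45 [  40.4 -111.7   75.1] [-0.3  0.4 -0.5]Traceback (most recent call last):
  File "m.py", line 6, in <module>
    if n!="wrist":print(n,dial2(f))
                          ~~~~~^^^
  File "h.py", line 37, in dial2
    n,l,st,ce=cv2.connectedComponentsWithStats(m);i=1+st[1:,4].argmax()
                                                      ~~~~~~~~~~~~~~~^^
ValueError: attempt to get argmax of an empty sequence
```

jog_arm(steps=[[[0,0,0,0,-0.5,0,0],[0,0,0,0,-0.9,0,0],[0,0,0,0,-1.2,0,0],[0,0,0,0,-1.5,0,0],[0,0,0,0,-1.7,0,0],[0,0,0,0,-1.9,0,0],[0,0,0,0,-2.1,0,0],[0,0,0,0,-2.1,0,0]]])

```text
time_s: 17.5
ee_pos: [548.4, 11.2, 76.9]
eef_rot: [-0.441, -0.552, -0.441, 0.553]
ft_force: [1.5, -0.3, 0.2]
width: 0.4
```

```bash
sed -i 's/("top","scene","wrist")/("scene","wrist")/' m.py; python3 m.py
```

```text
17.5 [  21.4 -111.1   76.9] [ 1.5 -0.3  0.2]
scene {'c': array([ -0.2,  -0. , 184.4]), 'read': np.float64(14.89), 'conf': np.float64(1.0)}
scene spokes mod90 0.8 [(270, 11), (260, 5), (0, 4)]
wrist spokes mod90 88.3 [(170, 741), (0, 613), (350, 114), (80, 112), (90, 58), (40, 54), (180, 44), (160, 22)]
```

jog_arm(steps=[[[0,0,0,0,-0.2,0,0],[0,0,0,0,-0.4,0,0],[0,0,0,0,-0.6,0,0],[0,0,0,0,-0.8,0,0],[0,0,0,0,-1.0,0,0],[0,0,0,0,-1.2,0,0],[0,0,0,0,-1.4,0,0],[0,0,0,0,-1.4,0,0]]])

```text
time_s: 18.6
ee_pos: [535.0, 14.4, 77.1]
eef_rot: [-0.441, -0.552, -0.441, 0.553]
ft_force: [1.9, 0.6, 1.3]
width: 0.7
```

```bash
python3 m.py
```

```text
18.6 [   7.6 -110.9   77.1] [1.9 0.6 1.3]
scene {'c': array([-2.000e-01, -1.000e-01,  1.846e+02]), 'read': np.float64(13.91), 'conf': np.float64(0.91)}
scene spokes mod90 19.6 [(290, 11), (280, 8), (10, 5)]
wrist spokes mod90 19.2 [(20, 788), (190, 564), (10, 176), (100, 139), (290, 80), (110, 46), (280, 40), (50, 25)]
```

I'm past the previous angle now. The scene view is partly hidden by the gripper, so I'll retreat to the clean vantage above and read the dial there.

jog_arm(steps=[[[0,0,0,0,0.5,0,0],[0,0,0,-3,0.6,0,0],[0,0,0,-8,0.6,0,0],[0,0,0,-14,0.6,0,0],[0,0,0,-20,0.6,0,0],[0,0,0,-20,2.6,-5.5,0],[0,0,0,-20,4.6,-11.1,0],[0,0,0,-20,4.6,-11.1,0]]])

```text
time_s: 19.7
ee_pos: [604.8, 118.1, 276.4]
eef_rot: [0.441, 0.552, 0.444, -0.551]
ft_force: [-0.7, -0.8, -0.6]
width: 0.2
```

```bash
cat > m2.py <<'E'
from h import *
from rig import arm
s=arm.get_state();print(s["time_s"],W2S(s["ee_pos"]).round(1))
for n in("scene","top","wrist"):
    f=arm.grab_frame(n);pickle.dump(f,open("v_"+n+".pkl","wb"))
    try: print(n,dial2(f))
    except Exception as e: print(n,e)
    if n=="wrist": print(dial(f))
    else: spokes(f,n)
E
python3 m2.py
```

```text
19.7 [ 52.7   5.7 276.4]
scene {'c': array([ -2. ,  -1.4, 184.7]), 'read': np.float64(15.81), 'conf': np.float64(1.0)}
scene spokes mod90 18.7 [(100, 29), (20, 26), (290, 18), (190, 13), (180, 8), (280, 7), (10, 5)]
top {'c': array([ -4.8,  -5.2, 185.4]), 'read': np.float64(23.26), 'conf': np.float64(0.82)}
top spokes mod90 0.0 []
wrist {'c': array([  1.2,   1.1, 183.3]), 'read': np.float64(15.19), 'conf': np.float64(1.0)}
{'z': np.float64(183.3), 'c': array([  1.3,   0.7, 183.3]), 'r': 33.4, 'n': 29, 'read': np.float64(15.27)}
```

```bash
python3 - <<'E'
import numpy as np
t=np.deg2rad([-31,0,31,62.4,-6.5]);r=np.array([12.26,14.05,15.32,15.81,13.75]);w=np.array([1,1,1,1,.3])
for A in (None,11.2,12):
    M=np.stack([np.cos(t),np.sin(t)]+([np.ones(5)] if A is None else []),1)
    x,*_=np.linalg.lstsq(M*w[:,None],(r-(A or 0))*w,rcond=None);print(x,np.hypot(*x[:2]),np.rad2deg(np.arctan2(x[1],x[0])),(M@x+(A or 0)-r).round(2))
E
```

```text
[ 1.63020043  2.98112003 12.40587862] 3.397738966054221 61.32832698055072 [ 0.01 -0.01  0.02 -0.01 -0.06]
[2.99504336 3.36821142] 4.507231179861651 48.35622180427604 [-0.23  0.15  0.18 -0.24  0.04]
[2.08958378 3.11140853] 3.747962570521344 56.11517534173977 [-0.07  0.04  0.07 -0.08 -0.03]
```

Fit residuals are about 0.02 mm with the peak at +61°, and the axle now stands at +62°. One last look before handing in.

```bash
python3 - <<'E'
from h import *
from rig import arm
f=arm.grab_frame("scene");print(arm.get_state()["ft_force"],dial2(f));spokes(f)
c=f["img"][140:280,260:460];cv2.imwrite("pics/c9.png",cv2.resize(c,None,fx=4,fy=4,interpolation=cv2.INTER_CUBIC))
a=pickle.load(open("scene0.pkl","rb"))["img"];d=cv2.absdiff(a,f["img"]).max(-1)
for n,(u,v) in dict(spare=(398,205),jar=(332,265),offcut=(301,247),file=(210,290),knob=(415,166)).items(): print(n,(d[v-10:v+10,u-10:u+10]>50).sum())
E
```

```text
[ 0.50482617 -1.52743852 -0.1089183 ] {'c': array([ -2.1,  -1.3, 184.5]), 'read': np.float64(15.82), 'conf': np.float64(1.0)}
 spokes mod90 18.5 [(100, 28), (20, 26), (290, 15), (190, 11), (180, 10), (280, 10), (110, 5), (10, 5)]
spare 41
jar 0
offcut 0
file 0
knob 161
```

View pics/c9.png

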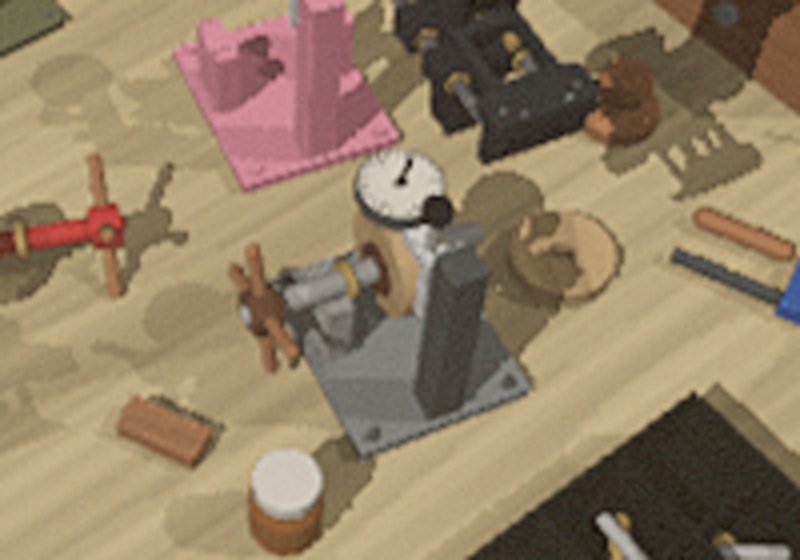

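The last crop shows the axle seated in the V-blocks and the dial on the rim with the needle at about 15 mm. The gripper is clear above, and the bystanders are in place: the sanding knob's pixel difference is only the gripper overlapping it and its shadow. Handing in.

```bash
python3 -c "
from rig import arm
print(arm.sign_off())"
```

```text
the job is handed in; nothing more can be done
None
```

I pressed the carriage down until the needle read about 13.4 mm, turned the axle both ways by its spokes, and handed in with the high spot close to straight up under the plunger.

- **High spot:** A sine fit to five dial readings (one partly hidden and given less weight) puts the peak at +61° from the starting angle. The fit errors were about 0.02 mm, or 0.06 mm for the hidden one. The axle was left at about +62°. I did not turn it on to see the needle fall, so the peak could be up to about 14° off if the fit is biased. That would cost roughly 0.15 mm of height.
- **Final reading:** The plunger was still on the rim, at 15.2 mm in the wrist camera and 15.8 mm in the scene camera. I put that steady 0.5 mm gap down to the view. The top camera was blocked at the end.
- **Tip height:** I estimate about 134.4 mm, good to about 1 mm, against the 133.4 mm limit.
- **Bench:** The robot was clear of everything. The jar, offcut and file had not moved. The spare wheel and sanding knob areas did show pixel differences; the final picture shows both in place, with the gripper and shadows accounting for the change.
- **Disagreement:** The real fingertips sat about 35 mm behind the stated TCP. I found this from the cameras and the missing contact force, and allowed for it. The force readings I took never went above about 6 N.

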